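# Stand the fallen tube rack up and park it against the rail

## Task

The larger, empty tube rack has fallen onto its long side: push it over onto its feet so that it stands upright with its holes facing up, then push it along the bench until its long side is flush against the metal stop rail behind it. Only push it, never lift it off the bench, and leave the bottle, the small filled tube rack and the sample box where they stand.

Things in the scene. Friction and masses are not known exactly. Their poses are not given: they have to be found in the camera images.
- rack: Empty blue tube rack, loose, 70 (x) x 170 (y) x 48 (z) mm, 0.15-0.3 kg, 3 x 8 dark holes in its top; all faces can be pushed as flat. Origin: centre of its underside; z out through the top, y along its length. At first it lies on its long side, 70 tall, 48 deep: top (z) towards the robot, x up. It tips a quarter turn about its lower far edge, away from the robot, until z is up and x points to the rail.
- rack_rear_left (a point): Left end of the rack's rear underside edge (x = -35, y = +85, z = 0 mm in the rack's frame). At the start on the bench, at the far side of the lying rack; the rack tips about this edge and is past balance at about 35 degrees; a push high on the face with holes tips it, a low one slides it. Once it stands, this is its bottom edge nearer the robot.
- rack_rear_right (a point): Right end of that same edge (x = -35, y = -85, z = 0 mm in the rack's frame).
- rack_front_left (a point): Left end of the rack's front underside edge (x = +35, y = +85, z = 0 mm in the rack's frame). 70 mm up at the start; once the rack stands, on the bench on the side towards the rail.
- rack_front_right (a point): Right end of that same edge (x = +35, y = -85, z = 0 mm in the rack's frame).
- rail: Straight aluminium stop rail fixed to the bench beyond the rack: 360 mm long (its y), 12 mm thick (its x), 25 mm high. Origin: centre of the bar's underside; its face towards the robot is the plane x = -6 mm of its frame, x pointing away from the robot. A flat strip, 3 mm high, lies behind it (x = 6 to 30 mm). It cannot move.
- tube_rack: Bystander: small blue tube rack filled with white-capped tubes, loose, 110 (its x) x 66 (its y) mm, 46 mm high over the caps. Origin: centre of its underside. To one side of the work. Leave it.
- bottle: Bystander: white plastic bottle with a screw cap, loose, 60 mm diameter, 125 mm high. Origin: centre of its underside. To the other side of the work. Leave it.
- sample_box: Bystander: pale flat lidded plastic box, loose, 79 (its x) x 114 (its y) x 33 mm high. Origin: centre of its underside. Behind the rail. Leave it.
Not all that is in view belongs to the job. Leave any orange or yellow look-alike of the rack alone.

How it is judged:
By the outcome, as a careful person would: the job done as asked, in the order asked, and still so for the second after the job is handed in, with the robot touching nothing.
It also fails if it takes over 45 s, if anything falls off the work surface, if the arm or the gripper's body presses on something with over 40 N, if the wrist force passes 120 N, or if a joint passes its speed limit or range.

## Robot

A 7-joint arm with a two-finger parallel gripper is mounted at the origin on the work surface. World frame = base frame: x ahead of the robot, y to its left, z up, the work surface at z = 0. Lengths are in mm, angles in degrees, forces in N, time in s.
With the tool pointing down it reaches from about 400 to 875 mm from the base axis. Payload 6.5 kg.
Tool frame: the origin (TCP) lies on the centre line of the jaws, within the pads' length; the fingertips stand env.tips_ahead ahead of it and the grasp point (between the pads) lies 5 mm behind it (env.tips_ahead is the distance from the TCP to the fingertips, in mm); z points along the fingers, y is the line along which they close (so a half turn about z gives the same grasp; the last joint's range is limited). The gripper opens to 88 mm and grips with 3 to 60 N. Pads are 18 mm wide; open, the fingers measure 123 mm over their backs; the gripper's body (75 mm by 187 mm) begins 45 mm behind the grasp point.
Start: joints at [60.264, 30.733, -0.252, 88.115, 0.149, 61.152, -4.079], TCP at [284.36, -584.491, 225.416] pointing down, gripper open.
Joint ranges: [-154.64, 154.64], [-21.42, 123.67], [-72.66, 72.17], [13.99, 137.28], [-74.86, 254.86], [10.95, 109.41], [-158.01, 158.01]. Speed limits (degrees/s): [136.94, 136.94, 180, 180, 180, 180, 180].

## Interface

Orientations are given as [roll, pitch, yaw] about the fixed x, y, z axes, in that order (R = Rz(yaw) Ry(pitch) Rx(roll)).
In Python, from cell import env, imaging, spotter gives the robot as it stands. The module is installed in compiled form; this text tells all that it offers.
- The arm moves only by the shell command python3 -m jog 'ROWS' [OPENING] [FORCE]. ROWS is JSON, one flat list of numbers, 4 for each row, row after row: the shift along the world's x, y, z in units of 0.5 m (1.0 is 0.5 m), then the turn about the world's z in units of pi/2 rad (1.0 is pi/2 rad). A call has 1 to 12 rows; each row is the pose to reach, as a shift and turn from the pose commanded when the call began; what a row does not reach only later rows make up. A row lasts 1/8 s, in which the tool goes at most 62.5 mm and 10.7 degrees, less where a joint would pass 70% of its speed; a pose out of reach is approached as far as the arm can. A call with a number of a shift or a turn outside -1 to 1 is refused whole. A call with a gripper value outside its range is refused whole. OPENING is the opening, from 0 (shut) to 1 (fully open), set as the call begins (- or left out, the last holds). The fingers move at their own pace and stop on an object; FORCE is the grip in N (left out, the last holds). Time passes only in rows, so rows that repeat a pose let the fingers close. It gives the time, the measured TCP pose, the force, the opening and the grip force at its end, in the units of the state.
- env.get_obs(): the state, without advancing time (a new reading comes with each control period).
- imaging.get_image(name): name is "scene" or "side" or "wrist"; returns the picture (420x560x3 uint8, red, green, blue); there is no depth.
- imaging.camera_model(name): a dict with "fx", "fy", "cx", "cy" (pixels), "R" (3x3) and "t" (3): a world point X has camera coordinates R X + t. Camera axes: x right, y down, z forward; pixel columns grow to the right and rows downward; lengths in mm; the calibration is good to about 2 mm. The wrist camera is an equidistant fisheye: a pixel r from the principal point sees the ray r / f radians off the axis. A picture is of the moment at which its call begins: read the wrist's pose just before it. camera_model takes no time and is no camera call; for the wrist camera it gives the pose at the moment of the call.
- env.sign_off(): hands the job in; it is judged then, once.
Trained networks look in the newest picture that a camera, given by its name, has taken for a name from the list of things; names that differ only in an ending like _2 or _b are one class to them, and where a whole thing is asked for, a point or a joint stands for the part that bears it (a point fixed in the world has none). Each returns a list of dicts, best first, with "score" (0 to 1); they miss things now and then, are a little off and sometimes report something else, mostly with a low value. They report only what shows in the picture. A call takes as long as a camera call. They do not tell look-alikes from the thing itself.
- spotter.regions_of(name, camera): "mask" (420x560 bool, what is visible of it) and "at" ([column, row] in pixels, amid what is visible of it).
The state is a dict: "time": time; "joints": joint angles; "qd": joint speeds; "tau": joint torques, N m; "position": TCP position; "ee_rot": TCP orientation; "wrist_force": force on the tool from outside, world axes, zero at the start; "moment": the same for the moment, N m; "grip_width": finger opening in mm; "grasp_force": force on a finger pad.
Only numpy, scipy, OpenCV 4.12 (cv2) and the standard library are available. Lean on these libraries where they do the work, as an engineer would, in place of code of your own. Each camera call takes 0.05 s, during which the arm holds its last target. There are 200 camera calls.

## Working session

There is one attempt and no reset: what is moved stays moved. The work goes in short steps, Python scripts to look and compute and a shell command to move; the robot and the scene stay as the last step left them, time stands still between calls to the robot, and variables do not carry over. Pictures are saved under pics/ and viewed, at most 10 in all, crops included, and the job is handed in when it is done.

```bash
mkdir -p pics; cat > h.py <<'E'
import numpy as np, cv2
from cell import env, imaging, spotter
def snap(n,f):
    im=imaging.get_image(n); cv2.imwrite('pics/'+f,cv2.cvtColor(im,cv2.COLOR_RGB2BGR)); return im
def ray(n,px):
    m=imaging.camera_model(n); R=np.array(m['R']);t=np.array(m['t'])
    d=np.array([(px[0]-m['cx'])/m['fx'],(px[1]-m['cy'])/m['fy'],1.])
    return -R.T@t, R.T@d
def onz(n,px,z=0):
    c,d=ray(n,px); return c+d*(z-c[2])/d[2]
def proj(n,X):
    m=imaging.camera_model(n); p=np.array(m['R'])@np.array(X,float)+np.array(m['t'])
    return np.array([m['fx']*p[0]/p[2]+m['cx'],m['fy']*p[1]/p[2]+m['cy']])
E
python3 - <<'E'
from h import *
a=snap('scene','s1.png');b=snap('side','d1.png')
cv2.imwrite('pics/both.png',cv2.cvtColor(np.vstack([a,b]),cv2.COLOR_RGB2BGR))
for c in('scene','side'):
    print(c,ray(c,(280,210)))
    for n in('rack','rail','tube_rack','bottle','sample_box'):
        for r in spotter.regions_of(n,c)[:3]:
            print(n,round(r['score'],2),r['at'],onz(c,r['at']).round())
print(env.tips_ahead, env.get_obs())
E
```

```text
scene (array([1090.80064052,  925.26222228,  750.23365418]), array([-0.43227176, -0.70722183, -0.55966421]))
rack 0.74 [315.6, 166.3] [ 300. -164.    0.]
rack 0.72 [390.8, 221.5] [302. 170.   0.]
rack 0.66 [364.3, 336.0] [601. 430.   0.]
rail 0.57 [241.2, 247.6] [671.  63.   0.]
rail 0.38 [303.1, 215.6] [475.  31.   0.]
tube_rack 0.77 [341.8, 271.3] [523. 257.   0.]
tube_rack 0.59 [302.4, 212.1] [467.  16.   0.]
bottle 0.82 [220.6, 176.1] [ 565. -262.    0.]
sample_box 0.75 [216.6, 265.9] [749.  92.   0.]
sample_box 0.62 [305.0, 212.1] [462.  20.   0.]
side (array([  1.5918803 , 641.52251254, 861.85108425]), array([ 0.50450576, -0.50223071, -0.70237052]))
rack 0.91 [397.9, 234.3] [ 353. -123.    0.]
rack 0.83 [313.9, 311.4] [349. 192.   0.]
rack 0.82 [136.1, 297.0] [650. 442.  -0.]
rail 0.72 [246.9, 205.1] [695.  75.   0.]
tube_rack 0.77 [227.9, 281.0] [541. 271.   0.]
bottle 0.93 [340.2, 163.7] [ 634. -234.    0.]
bottle 0.32 [254.6, 203.8] [685.  57.   0.]
sample_box 0.81 [218.6, 199.2] [765. 113.   0.]
14.0 {'time': 0.6, 'joints': array([60.26144809, 30.73165697, -0.2518911 , 88.11491592,  0.14872437,
       61.15090453, -4.07866154]), 'qd': array([ 6.42902965e-03, -1.04592300e-01, -3.53792893e-02, -4.39931468e-02,
        6.25666500e-02,  1.41930650e-05,  3.52165132e-02]), 'tau': array([ 1.42926087e-04, -5.70643616e+01,  9.89753343e-01, -2.51819515e+01,
       -5.61874383e-02,  1.11444763e-02,  5.93181039e-05]), 'position': array([ 284.38779476, -584.49026851,  225.43808429]), 'ee_rot': array([1.79997052e+02, 1.34338419e-03, 2.59481626e+01]), 'wrist_force': array([-0.34792756, -0.53718054,  0.37103062]), 'moment': array([-0.00568815,  0.03287992, -0.07167953]), 'grasp_force': 0.0, 'grip_width': 88.51100882004137}
```

View pics/s1.png

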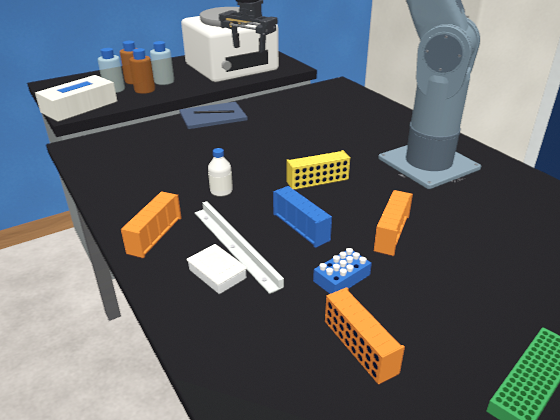

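View pics/d1.png

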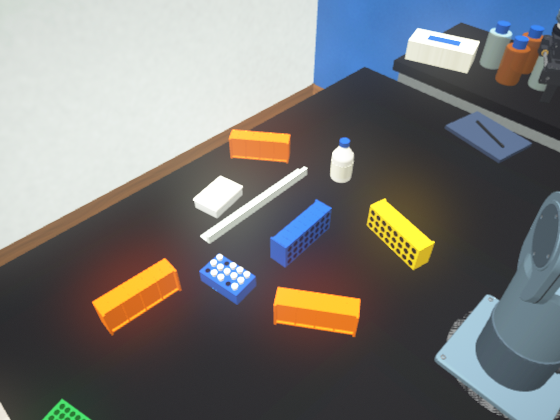

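The target is the blue lying rack at scene (302,215) / side (302,233). Things it could be confused with in the scene view are:
- yellow rack (318,170)
- orange racks (393,222), (364,336) and (152,223)
- small filled blue rack (342,270)
- green rack (530,380)

I'll fit the poses and check the choice in a crop.

```bash
cat > fit.py <<'E'
from h import *
from scipy.optimize import minimize
def comp(mask,px):
    n,l,s,c=cv2.connectedComponentsWithStats(mask.astype(np.uint8))
    i=min((k for k in range(1,n) if s[k,4]>60),key=lambda k:np.hypot(*(c[k]-px))); return l==i
def blue(im,px):
    h=cv2.cvtColor(im,cv2.COLOR_RGB2HSV); m=(abs(h[...,0].astype(int)-110)<14)&(h[...,1]>120)&(h[...,2]>60)
    m=cv2.morphologyEx(m.astype(np.uint8),cv2.MORPH_CLOSE,np.ones((3,3)))
    return comp(m,px)
def box(x0,x1,y0,y1,z0,z1): return np.array([[x,y,z] for x in(x0,x1) for y in(y0,y1) for z in(z0,z1)],float)
def world(P,p):
    a=np.radians(p[2]); R=np.array([[np.cos(a),-np.sin(a),0],[np.sin(a),np.cos(a),0],[0,0,1]]); return P@R.T+[p[0],p[1],0]
def sil(c,boxes,p):
    m=np.zeros((420*4,560*4),np.uint8)
    for b in boxes:
        q=np.array([proj(c,X) for X in world(b,p)])*4+1.5
        cv2.fillConvexPoly(m,cv2.convexHull(q.round().astype(np.int32)),255)
    return cv2.resize(m,(560,420),interpolation=cv2.INTER_AREA)/255.
def fit(masks,boxes,p0):
    f=lambda p:sum(np.abs(sil(c,boxes,p)-m).sum()/m.sum() for c,m in masks.items())
    best=None
    for d in(-8,0,8):
        s=np.array(p0,float)+[0,0,d]
        r=minimize(f,s,method='Nelder-Mead',options=dict(initial_simplex=[s,s+[15,0,0],s+[0,15,0],s+[0,0,6]],xatol=.1,fatol=1e-4))
        if best is None or r.fun<best.fun: best=r
    return best.x.round(1),round(best.fun,3)
E
python3 - <<'E'
from fit import *
ims={c:imaging.get_image(c) for c in('scene','side')}
m={'scene':blue(ims['scene'],(302,215)),'side':blue(ims['side'],(302,233))}
for c in m: print(c,m[c].sum())
print('rack lying',fit(m,[box(-24,24,-85,85,0,70)],(510,20,0)), [fit({c:m[c]},[box(-24,24,-85,85,0,70)],(510,20,0)) for c in m])
rm={c:spotter.regions_of('rail',c)[0]['mask'] for c in m}
print('rail',fit(rm,[box(-6,6,-180,180,0,25),box(6,30,-180,180,0,3)],(670,63,0)),[fit({c:rm[c]},[box(-6,6,-180,180,0,25),box(6,30,-180,180,0,3)],(670,63,0)) for c in rm])
tm={'scene':spotter.regions_of('tube_rack','scene')[0]['mask'],'side':spotter.regions_of('tube_rack','side')[0]['mask']}
print('tube',fit(tm,[box(-55,55,-33,33,0,46)],(530,265,0)))
a=cv2.resize(ims['scene'][130:300,190:400],None,fx=3,fy=3);b=cv2.resize(ims['side'][130:300,190:400],None,fx=3,fy=3)
for im,c in((a,'scene'),(b,'side')):
    e=cv2.resize(m[c][130:300,190:400].astype(np.uint8),None,fx=3,fy=3)
    k,_=cv2.findContours(e,0,2);cv2.drawContours(im,k,-1,(0,255,0),1)
    e=cv2.resize(rm[c][130:300,190:400].astype(np.uint8),None,fx=3,fy=3)
    k,_=cv2.findContours(e,0,2);cv2.drawContours(im,k,-1,(255,0,0),1)
cv2.imwrite('pics/c1.png',cv2.cvtColor(cv2.resize(np.hstack([a,b]),(800,324)),cv2.COLOR_RGB2BGR))
E
```

```text
scene 2133
side 2021Traceback (most recent call last):
  File "<stdin>", line 5, in <module>
  File "fit.py", line 24, in fit
    r=minimize(f,s,method='Nelder-Mead',options=dict(initial_simplex=[s,s+[15,0,0],s+[0,15,0],s+[0,0,6]],xatol=.1,fatol=1e-4))
    res = _minimize_neldermead(fun, x0, args, callback, bounds=bounds,
                               **options)
    fxcc = func(xcc)
    fx = function(np.copy(x), *(wrapper_args + args))
  File "fit.py", line 20, in <lambda>
    f=lambda p:sum(np.abs(sil(c,boxes,p)-m).sum()/m.sum() for c,m in masks.items())
               ~~~^^^^^^^^^^^^^^^^^^^^^^^^^^^^^^^^^^^^^^^^^^^^^^^^^^^^^^^^^^^^^^^^^
  File "fit.py", line 20, in <genexpr>
    f=lambda p:sum(np.abs(sil(c,boxes,p)-m).sum()/m.sum() for c,m in masks.items())
                          ~~~^^^^^^^^^^^
  File "fit.py", line 16, in sil
    q=np.array([proj(c,X) for X in world(b,p)])*4+1.5
                ~~~~^^^^^
  File "h.py", line 12, in proj
    m=imaging.camera_model(n); p=np.array(m['R'])@np.array(X,float)+np.array(m['t'])
ValueError: time passes only in moves, steps and waits
```

```bash
sed -i 's/^def snap/import functools\n@functools.lru_cache\ndef cam(n): return imaging.camera_model(n)\ndef snap/; s/m=imaging.camera_model(n)/m=cam(n)/' h.py
python3 - <<'E'
from fit import *
ims={c:imaging.get_image(c) for c in('scene','side')}
m={'scene':blue(ims['scene'],(302,215)),'side':blue(ims['side'],(302,233))}
for c in m: print(c,m[c].sum())
B=[box(-24,24,-85,85,0,70)]; L=[box(-6,6,-180,180,0,25),box(6,30,-180,180,0,3)]
print('rack lying',fit(m,B,(510,20,0)), [fit({c:m[c]},B,(510,20,0)) for c in m])
rm={c:spotter.regions_of('rail',c)[0]['mask'] for c in m}
print('rail',fit(rm,L,(670,63,0)),[fit({c:rm[c]},L,(670,63,0)) for c in rm])
tm={c:spotter.regions_of('tube_rack',c)[0]['mask'] for c in m}
print('tube',fit(tm,[box(-55,55,-33,33,0,46)],(530,265,0)))
out=[]
for c in m:
    im=cv2.resize(ims[c][130:300,190:400],None,fx=3,fy=3)
    for M,col in((m[c],(0,255,0)),(rm[c],(255,0,0))):
        e=cv2.resize(M[130:300,190:400].astype(np.uint8),(630,510),interpolation=0)
        k,_=cv2.findContours(e,0,2);cv2.drawContours(im,k,-1,col,1)
    out.append(im)
cv2.imwrite('pics/c1.png',cv2.cvtColor(cv2.resize(np.hstack(out),(800,324)),cv2.COLOR_RGB2BGR))
E
```

```text
scene 2134
side 2008
rack lying (array([506.9,  67.4,   4. ]), np.float64(0.163)) [(array([505.8,  65.6,   4.6]), np.float64(0.039)), (array([508. ,  66.6,   4.3]), np.float64(0.12))]
rail (array([670.5,  50.6,   1.6]), np.float64(0.155)) [(array([670.8,  49.8,   1.3]), np.float64(0.068)), (array([670. ,  52.9,   1.8]), np.float64(0.075))]
tube (array([537.6, 274.9,   8.2]), np.float64(0.351))
```

View pics/c1.png

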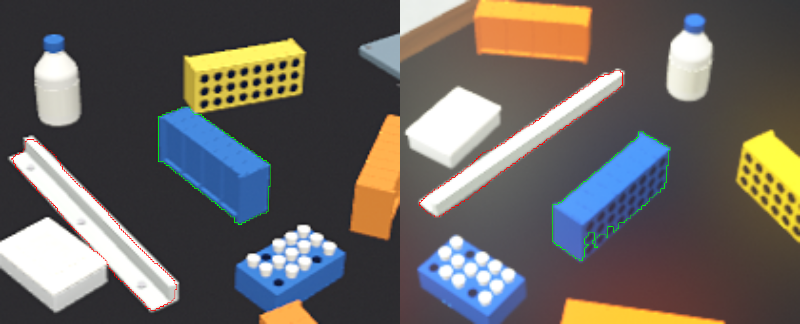

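The crop shows the target is right: the blue lying rack, holes towards the robot, with the rail mask also on the rail. The fit gives rack centre ≈ (506,66), yaw ≈ 4.3°, and rail face x ≈ 664 with yaw ≈ 1.5°. I'll move over first, high up.

```bash
python3 -m jog '[0.36,0.65,0,-0.24, 0.36,0.65,0,-0.24, 0.36,0.65,0,-0.24, 0.36,0.65,0,-0.24, 0.36,0.65,0,-0.24, 0.36,0.65,0,-0.24, 0.36,0.65,0,-0.24, 0.36,0.65,0,-0.24]' 1
python3 - <<'E'
from h import *
for p in((275,290),(360,297),(357,333),(275,318)): print('orange',onz('side',p,70 if p[1]<310 else 0).round())
for p in((399,201),(433,242),(420,267)): print('yellow',onz('side',p,70 if p[1]<250 else 0).round())
print('bottle',onz('side',(341,181)).round(),onz('scene',(221,193)).round())
E
```

```text
time: 2.0
position: [464.1, -260.1, 225.5]
ee_rot: [180.0, 0.0, 4.3]
wrist_force: [-0.6, -1.5, -0.4]
grip_width: 88.3
grasp_force: 0.0
orange [412. 247.  70.]
orange [278. 137.  70.]
orange [251. 167.   0.]
orange [396. 263.   0.]
yellow [ 387. -155.   70.]
yellow [255. -98.  70.]
yellow [256. -74.   0.]
bottle [ 583. -177.    0.] [ 604. -179.    0.]
```

```bash
python3 -m jog '[-0.036,0.652,0,0, -0.036,0.652,0,0, -0.036,0.652,0,0, -0.036,0.652,0,0, -0.036,0.652,0,0, -0.036,0.652,0,0, -0.036,0.652,-0.1,0, -0.036,0.652,-0.2,0, -0.036,0.652,-0.296,0, -0.036,0.652,-0.296,0, -0.036,0.652,-0.296,0]'
python3 - <<'E'
from h import *
snap('side','d2.png')
E
```

```text
time: 3.38
position: [447.6, 65.4, 78.7]
ee_rot: [180.0, -0.1, 4.2]
wrist_force: [-0.0, -0.5, 0.4]
grip_width: 88.3
grasp_force: 0.0
```

View pics/d2.png

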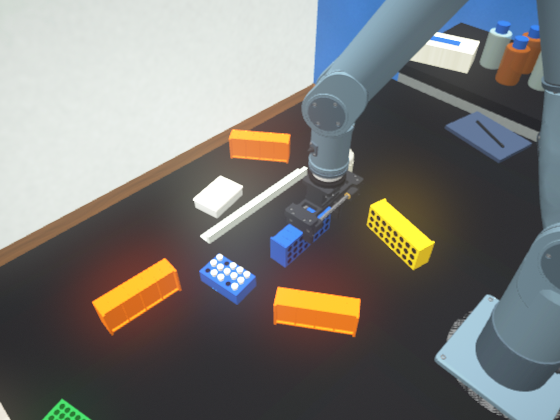

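Gripper is behind the holed face at side (320,210), clear of everything else. Now I'll ease into contact.

```bash
python3 -m jog '[0.02,0,-0.004,0, 0.03,0,-0.004,0, 0.036,0,-0.004,0, 0.042,0,-0.004,0, 0.048,0,-0.004,0, 0.054,0,-0.004,0, 0.06,0,-0.004,0]'
```

```text
time: 4.3
position: [476.5, 66.5, 75.4]
ee_rot: [180.0, 0.0, 4.3]
wrist_force: [-0.1, -0.3, -0.5]
grip_width: 88.1
grasp_force: 0.0
```

```bash
python3 -m jog '[0.006,0,0,0, 0.012,0,0,0, 0.018,0,0,0, 0.018,0,0,0]'
python3 - <<'E'
from h import *
a=snap('side','d3.png');b=snap('scene','s3.png')
cv2.imwrite('pics/c3.png',cv2.cvtColor(np.hstack([cv2.resize(i,(400,400)) for i in(a[150:290,230:370],b[140:280,230:370])]),cv2.COLOR_RGB2BGR))
E
```

```text
time: 4.8
position: [485.6, 66.5, 75.4]
ee_rot: [-180.0, -0.0, 4.3]
wrist_force: [0.6, 0.2, 0.0]
grip_width: 88.1
grasp_force: 0.0
```

View pics/c3.png

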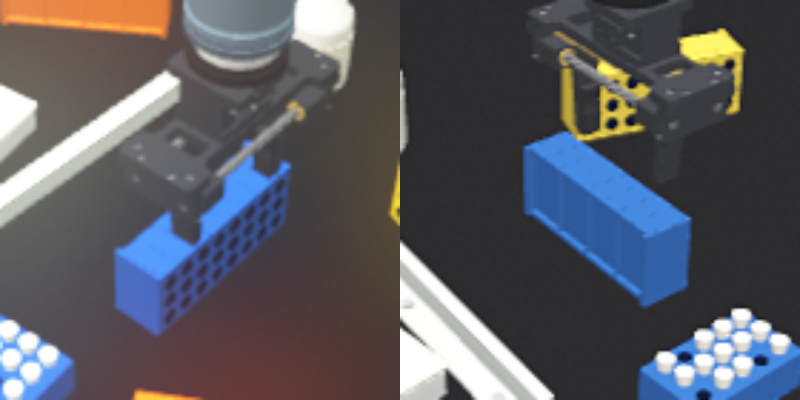

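```bash
python3 - <<'E'
from fit import *
for c in('side','scene'):
    for X in((482,117,61),(489,15,61)): print(c,X,proj(c,X).round())
for f,c,p in(('d3','side',(302,233)),('s3','scene',(302,215))):
    im=cv2.cvtColor(cv2.imread(f'pics/{f}.png'),cv2.COLOR_BGR2RGB); m=blue(im,p)
    print(c,fit({c:m},[box(-24,24,-85,85,0,70)],(507,66,4)))
    for X in((482-4,151-0,70),(482+6,-19,70)): print('corner',proj(c,X).round())
E
```

```text
side (482, 117, 61) [294. 241.]
side (489, 15, 61) [322. 217.]
scene (482, 117, 61) [321. 213.]
scene (489, 15, 61) [295. 194.]
side (array([507.1,  67.8,   4.3]), np.float64(0.391))
corner [285. 248.]
corner [332. 208.]
scene (array([505.7,  66.2,   4.2]), np.float64(0.041))
corner [331. 216.]
corner [288. 185.]
```

```bash
python3 - <<'E'
from h import *
for z in(60,70,80,90): print(z,onz('scene',(322,203),z).round(),onz('side',(295,235),z).round())
cv2.imwrite('pics/c4.png',np.hstack([cv2.resize(cv2.imread('pics/'+f)[r:r+60,c:c+60],(400,400)) for f,r,c in(('d3.png',195,275),('s3.png',165,290))]))
E
```

```text
60 [455.  82.  60.] [495. 101.  60.]
70 [464.  94.  70.] [489. 108.  70.]
80 [473. 106.  80.] [483. 115.  80.]
90 [482. 118.  90.] [476. 122.  90.]
```

View pics/c4.png

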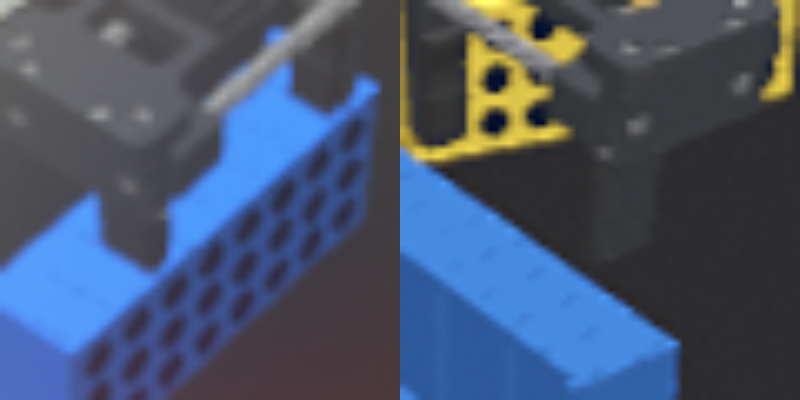

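The tips are visibly above the rack's top face, at about z ≈ 85–95 rather than the expected 61, so they passed over it without touching. I'll back off, lower, and re-measure the tips.

```bash
python3 -m jog '[-0.04,0,0,0, -0.08,0,0,0, -0.08,0,0,0, -0.08,0,-0.03,0, -0.08,0,-0.05,0, -0.08,0,-0.05,0]'
python3 - <<'E'
from h import *
print(env.get_obs()['joints'].round(2), env.tips_ahead)
snap('side','d5.png');snap('scene','s5.png')
cv2.imwrite('pics/c5.png',np.hstack([cv2.resize(cv2.imread('pics/'+f)[r:r+80,c:c+80],(400,400),interpolation=2) for f,r,c in(('d5.png',195,270),('s5.png',150,290))]))
m=imaging.camera_model('wrist'); print('wristcam',(-np.array(m['R']).T@np.array(m['t'])).round())
E
```

```text
time: 5.65
position: [444.9, 66.4, 49.2]
ee_rot: [180.0, 0.1, 4.3]
wrist_force: [-0.6, 0.2, 0.4]
grip_width: 88.1
grasp_force: 0.0
[  -5.51   29.66  -10.52  123.35   11.08   27.97 -110.16] 14.0
wristcam [516.  72. 210.]
```

View pics/c5.png

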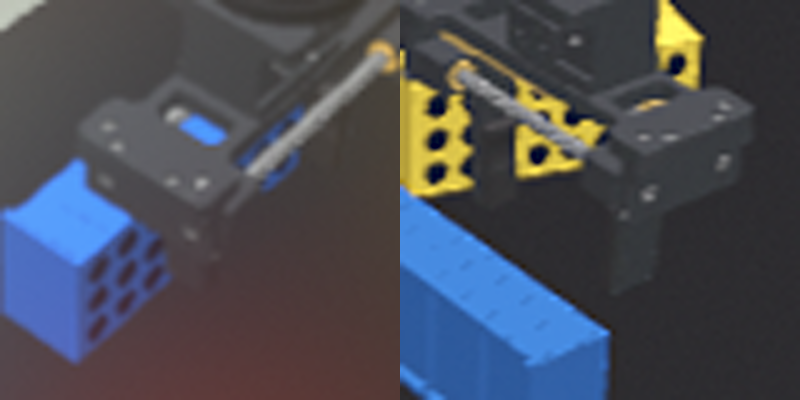

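```bash
python3 - <<'E'
from h import *
for z in(35,50,60,70): print(z,onz('scene',(333,208.6),z).round(),onz('side',(311,253),z).round())
for y in(110,127):
  for x in(436,454): print(x,y,proj('scene',(x,y,35)).round(),proj('side',(x,y,35)).round(),proj('scene',(x,y,60)).round(),proj('side',(x,y,60)).round())
E
```

```text
35 [423.  86.  35.] [446.  99.  35.]
50 [437. 104.  50.] [437. 108.  50.]
60 [447. 116.  60.] [432. 115.  60.]
70 [456. 127.  70.] [427. 122.  70.]
436 110 [335. 215.] [311. 258.] [335. 206.] [311. 251.]
454 110 [329. 217.] [305. 254.] [329. 208.] [305. 246.]
436 127 [339. 218.] [306. 262.] [339. 210.] [306. 255.]
454 127 [333. 220.] [300. 258.] [333. 212.] [300. 251.]
```

Tips measure ≈ z 55–60 now (TCP z 49), right for the upper part of the 70 mm face. Advancing slowly.

```bash
python3 -m jog '[0.02,0,0,0, 0.04,0,0,0, 0.046,0,0,0, 0.052,0,0,0, 0.058,0,0,0, 0.064,0,0,0, 0.07,0,0,0]'
python3 - <<'E'
from fit import *
for f,c,p in(('s6','scene',(302,215)),):
    im=snap(c,f+'.png'); m=blue(im,p)
    print(c,fit({c:m},[box(-24,24,-85,85,0,70)],(507,66,4)))
snap('side','d6.png')
cv2.imwrite('pics/c6.png',np.hstack([cv2.resize(cv2.imread('pics/'+f)[r:r+100,c:c+100],(400,400),interpolation=2) for f,r,c in(('d6.png',180,260),('s6.png',150,250))]))
E
```

```text
time: 6.62
position: [480.1, 66.5, 50.4]
ee_rot: [180.0, 0.0, 4.4]
wrist_force: [-1.4, 1.0, 1.5]
grip_width: 88.2
grasp_force: 1.0
scene (array([508.6,  65.3,   4.8]), np.float64(0.07))
```

View pics/c6.png

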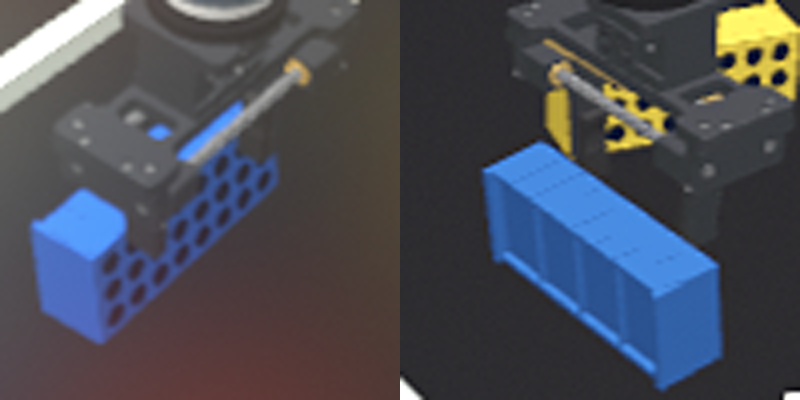

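In contact and starting to tilt (force −1.4 N in x). I'll continue along an arc.

```bash
python3 -m jog '[0.008,0,0.005,0, 0.016,0,0.009,0, 0.024,0,0.013,0, 0.032,0,0.016,0, 0.032,0,0.016,0]'
python3 - <<'E'
from h import *
snap('side','d7.png');snap('scene','s7.png')
cv2.imwrite('pics/c7.png',np.hstack([cv2.resize(cv2.imread('pics/'+f)[r:r+100,c:c+100],(400,400),interpolation=2) for f,r,c in(('d7.png',180,260),('s7.png',150,250))]))
E
```

```text
time: 7.35
position: [496.9, 66.5, 58.6]
ee_rot: [-180.0, -0.0, 4.3]
wrist_force: [-0.7, -0.3, 0.0]
grip_width: 88.3
grasp_force: 0.3
```

View pics/c7.png

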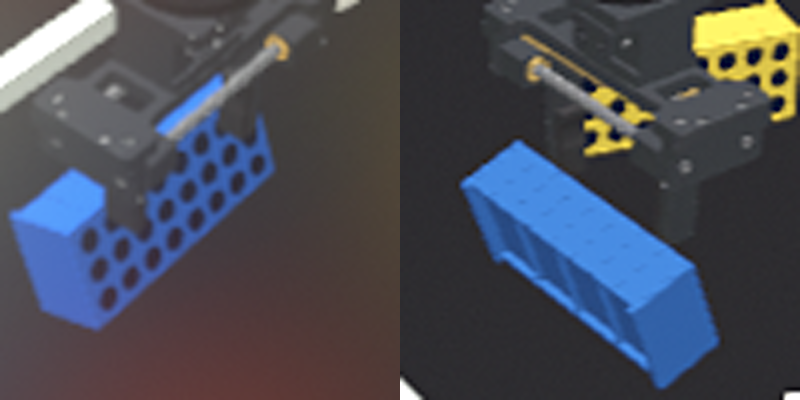

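Tipping cleanly (~20°), with the lower edge still in place. Continue past balance.

```bash
python3 -m jog '[0.01,0,0.004,0, 0.02,0,0.006,0, 0.03,0,0.008,0, 0.04,0,0.008,0, 0.05,0,0.008,0, 0.06,0,0.008,0, 0.064,0,0.008,0, 0.064,0,0.008,0, 0.064,0,0.008,0]'
python3 - <<'E'
from fit import *
im=snap('scene','s8.png'); m=blue(im,(285,220))
print(m.sum(),'standing',fit({'scene':m},[box(-35,35,-85,85,0,48)],(565,66,4)),'lying',fit({'scene':m},[box(-24,24,-85,85,0,70)],(507,66,4)))
E
```

```text
time: 8.57
position: [528.2, 66.5, 62.4]
ee_rot: [180.0, 0.0, 4.3]
wrist_force: [0.4, -0.6, 0.3]
grip_width: 87.9
grasp_force: 0.0
2280 standing (array([568. ,  71. ,   5.4]), np.float64(0.03)) lying (array([577.1,  81.3,   5.4]), np.float64(0.132))
```

Rack stands at (568,71), yaw ≈ 5° (fit error 3%). Back off, lower, and align the tool with the rail.

```bash
python3 -m jog '[-0.05,0.008,0,-0.015, -0.1,0.008,0,-0.03, -0.1,0.008,0,-0.03, -0.1,0.008,-0.04,-0.03, -0.1,0.008,-0.07,-0.03, -0.1,0.008,-0.08,-0.03, -0.1,0.008,-0.08,-0.03]'
python3 - <<'E'
from fit import *
im=snap('side','d9.png'); 
m=spotter.regions_of('rail','side')[0]['mask']
ims=imaging.get_image('scene'); b=blue(ims,(285,220))
print(b.sum(),fit({'scene':b},[box(-35,35,-85,85,0,48)],(565,66,4)))
E
```

```text
time: 9.5
position: [478.4, 70.5, 22.1]
ee_rot: [180.0, 0.0, 1.6]
wrist_force: [0.5, 0.4, -0.2]
grip_width: 88.3
grasp_force: 0.0
2280 (array([568. ,  71. ,   5.4]), np.float64(0.03))
```

Now push: contact at TCP x ≈ 524, flush expected at ≈ 585. I'll stop first at ≈ 570.

```bash
python3 -m jog '[0.04,0,0,0, 0.08,0,0,0, 0.095,0,0,0, 0.11,0,0,0, 0.125,0,0,0, 0.14,0,0,0, 0.155,0,0,0, 0.17,0,0,0, 0.185,0,0,0, 0.185,0,0,0]'
python3 - <<'E'
from fit import *
ims=snap('scene','s10.png'); b=blue(ims,(275,225))
print(b.sum(),fit({'scene':b},[box(-35,35,-85,85,0,48)],(610,70,2)))
E
```

```text
time: 10.9
position: [572.1, 70.6, 22.6]
ee_rot: [-180.0, -0.1, 1.6]
wrist_force: [-0.0, 0.8, -0.1]
grip_width: 88.5
grasp_force: 0.0
2208 (array([616.1,  70.6,   1.5]), np.float64(0.066))
```

```bash
python3 -m jog '[0.01,0,0,0, 0.018,0,0,0, 0.022,0,0,0, 0.026,0,0,0, 0.028,0,0,0, 0.03,0,0,0, 0.03,0,0,0]'
```

```text
time: 11.82
position: [583.3, 70.5, 22.0]
ee_rot: [180.0, 0.3, 1.6]
wrist_force: [-7.9, 0.0, 6.3]
grip_width: 88.4
grasp_force: 4.1
```

Rail contact (−8 N). Press slightly more to seat it, then check the yaw.

```bash
python3 -m jog '[0.004,0,0,0, 0.008,0,0,0, 0.008,0,0,0]'
python3 -m jog '[-0.01,0,0,0, -0.03,0,0,0, -0.08,0,0,0, -0.16,0,0,0, -0.16,0,0.1,0, -0.16,0,0.2,0, -0.2,0,0.3,0, -0.24,0,0.4,0, -0.24,0,0.4,0]'
python3 - <<'E'
from fit import *
c={}
R=[box(-6,6,-180,180,0,25),box(6,30,-180,180,0,3)]
ims={k:snap(k,k+'11.png') for k in('scene','side')}
for k,p in(('scene',(270,227)),('side',(275,225))): c[k]=blue(ims[k],p); print(k,c[k].sum(),fit({k:c[k]},[box(-35,35,-85,85,0,48)],(625,70,2)))
for n in('tube_rack','bottle','sample_box'): print(n,[spotter.regions_of(n,k)[0]['at'] for k in c])
cv2.imwrite('pics/c11.png',np.hstack([cv2.resize(cv2.imread('pics/'+f)[r:r+140,q:q+140],(400,400),interpolation=2) for f,r,q in(('side11.png',150,190),('scene11.png',150,190))]))
E
```

```text
time: 12.2
position: [583.2, 70.4, 21.4]
ee_rot: [179.9, 0.7, 1.7]
wrist_force: [-18.0, 0.5, 13.4]
grip_width: 88.1
grasp_force: 9.1
time: 13.32
position: [471.8, 71.0, 226.3]
ee_rot: [-180.0, -0.5, 1.7]
wrist_force: [1.0, 0.4, -0.6]
grip_width: 87.9
grasp_force: 0.0
scene 1985 (array([624.9,  69.8,   0. ]), np.float64(0.189))
side 1929 (array([629.1,  69.6,   2.4]), np.float64(0.15))
tube_rack [[338.5, 270.9], [227.3, 277.0]]
bottle [[219.6, 174.7], [339.6, 169.5]]
sample_box [[216.0, 266.4], [218.2, 196.5]]
```

View pics/c11.png

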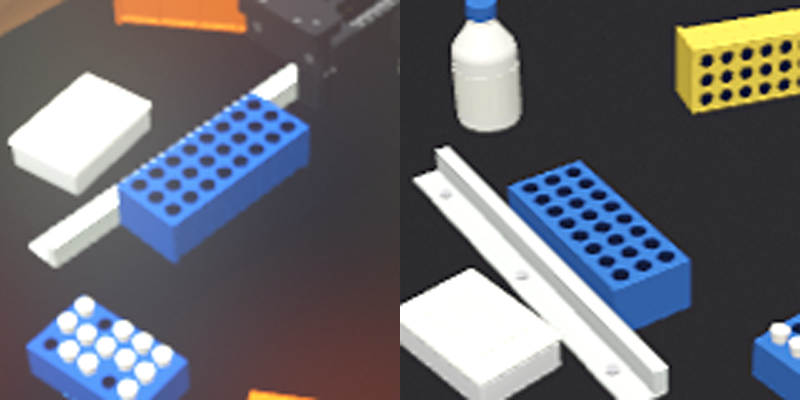

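The rack stands with its holes up, against the rail at scene (275,225), and the bystanders have not moved. One finer yaw/gap check, with the rail's occlusion modelled and holes filled.

```bash
python3 - <<'E'
from fit import *
import fit as F
rp=(670.5,50.6,1.6); L=[box(-6,6,-180,180,0,25),box(6,30,-180,180,0,3)]
M={}
occ={'scene':sil('scene',L,rp)>0.01,'side':np.zeros((420,560),bool)}
occ['scene']=cv2.dilate(occ['scene'].astype(np.uint8),np.ones((3,3)))>0
for k,p in(('scene',(270,227)),('side',(275,225))):
    b=blue(cv2.cvtColor(cv2.imread(f'pics/{k}11.png'),cv2.COLOR_BGR2RGB),p).astype(np.uint8)
    b=cv2.morphologyEx(b,cv2.MORPH_CLOSE,cv2.getStructuringElement(2,(7,7)))
    M[k]=(b>0)&~occ[k]
o=F.sil; F.sil=lambda c,b,p:o(c,b,p)*~occ[c]
B=[box(-35,35,-85,85,0,48)]
r=[fit(M,B,(625,70,2))]+[fit({k:M[k]},B,(625,70,2)) for k in M]
for p,e in r: print(p,e,'gap',round((rp[0]-6-(p[1]-rp[1])*np.tan(np.radians(rp[2])))-p[0]-35,1))
E
```

```text
[627.8  70.6   1.9] 0.081 gap 1.1
[627.8  70.6   1.7] 0.014 gap 1.1
[629.4  70.3   2.3] 0.062 gap -0.5
```

Yaw 1.7–1.9° against the rail's 1.6°, and the gap is 0–1 mm, within calibration error. It's flush, so I'm handing in.

```bash
python3 -c "
from cell import env
print(env.sign_off())"
```

```text
the job is handed in; nothing more can be done
None
```

The rack was pushed upright with its holes facing up, then slid along the bench until it was flush against the rail (measured gap about 0–1 mm, yaw within about 0.3° of the rail's); the bottle, small tube rack and sample box stayed put, and the job was handed in at about 13 s on the robot's clock.

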